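Test and re-arm the stop button of a vial roller mixer

TASK

Do the morning check of the stop button on the vial roller mixer: press the winged mushroom button down until it latches, turn it back clockwise (seen from above) by pushing a wing with the fingertips until it pops up, and then press the flat round reset button beside it fully in and let it come back. Only touch and push, gently: never take the button between the fingers, do not press reset while the stop button is down, and leave the vial on the rollers and everything else where it is.

Things in the scene. Friction and masses are not known exactly. Their poses are not given: they have to be found in the camera images.
- roller_mixer: White vial roller mixer, fixed: 130 (x) x 240 (y) mm. Origin under its centre, on the table; x away from its front, y to its left, z up. Left half: six black rollers between cheeks, up to 76 mm high. Right half: flat control panel, top at z = 56 mm, with the stop button (axis at x 4, y -64) and the reset button (axis at x 4, y -12); all else on the panel is under 60 mm high.
- stop_top (a point): Top centre of the black mushroom stop button: a 49 mm dome with two straight wings across it, 80 mm tip to tip, 12 mm thick, 14 mm tall, their tops 7.6 mm and undersides 21.6 mm below this point. 35.6 mm above the panel when up, about 28.5 mm when latched. Press here, straight down. The point's x runs along the wings, to the machine's back, and turns with the head.
- wing_near (a point): Centre (in length, thickness and height) of the stop button's wing that points to the machine's front, 33 mm from the button's axis; its top is 7 mm higher, its tip 7 mm farther out. Pushed clockwise (seen from above) it goes toward the machine's left (+y).
- wing_far (a point): The same point on the opposite wing, which points to the machine's back.
- stop_press (a joint): Depth of the stop button, m: 0 up, 0.010 pressed fully down, about 0.007 when latched. A spring resists with 5.6 N at the top and 9.6 N at the bottom; past about 0.0075 the catch lets the head turn itself and holds it down when you let go.
- stop_twist (a joint): Turn of the stop button's head, rad, positive counter-clockwise from above. About 0 when up (wings along the machine's x). Pressed down, it turns itself by a spring to about 0.50 and is latched. Turning it back takes about 0.1 N m (3 to 4 N at a wing); at about 0 the catch frees and it springs up. Stop at -0.2.
- reset_top (a point): Top centre of the black flat round reset button, 23 mm diameter, 10.5 mm above the panel when up (its steel collar is 33 mm wide and 4 mm high). Press straight down.
- reset_press (a joint): Depth of the reset button, m: 0 up, 0.005 fully in. A spring resists with 2 N at the top and 4.5 N at the bottom.
- jar_black: Loose sample jar with black cap, 43 mm diameter, 72 mm tall, standing close to the machine's right end; bystander. Origin under its centre.
- cryo_tube: Loose small capped tube, 13 mm diameter, 46 mm tall, standing close to the machine's right end; bystander. Origin under its centre.
- roller_vial: Loose capped vial, 50 mm long, 17 to 20 mm thick, lying on the rollers; bystander. Origin on its underside.
- slide_carton: Loose small carton, 55 x 85 x 32 mm, left of the machine; bystander.
- tip_rack: Loose blue rack of pipette tips, 84 x 122 x 52 mm, to the left on the table; bystander.
- fine_pen: Loose pen, 142 mm long, lying on the right of the table; bystander.
- tape_roll: Loose roll of tape, 104 mm wide, 25 mm high, lying on the left of the table; bystander.
- timer: Loose bench timer, 62 x 66 x 18 mm, lying on the left of the table; bystander.

How it is judged (in metres and radians):
On the way, in this order (a step that is already met when the one before it is completed fails the run):
1. the stop button has been pressed down and its head has turned into the catch (latched) (value of joint stop_press above 0.0055 m and value of joint stop_twist above 0.3 rad), for 0.1 s.
2. the stop button has been turned back and has popped up (value of joint stop_press below 0.0015 m and value of joint stop_twist below 0.12 rad), for 0.1 s.
3. the reset button is pressed in (value of joint reset_press above 0.004 m), for 0.05 s.
At the end, for the whole second after the job is handed in: The stop button is up (within 1.5 mm) and turned back (within 0.12 rad), the reset button is up (within 1 mm), and the loose things stand where they stood (within 20 mm) (all of step 2 and value of joint reset_press below 0.001 m and distance of each of jar_black, cryo_tube, roller_vial, slide_carton, tip_rack, fine_pen, tape_roll, timer from where it was at the start of the episode below 0.02 m); the robot touches nothing.
It fails at once if the stop button was taken between the fingers (contact force between the fingers and stop_twist above 0.5 N and y of the grasp point in the frame of wing_near between -0.004 and 0.004 m and z of the grasp point in the frame of wing_near below 0.017 m and x of the grasp point in the frame of wing_near between -0.012 and 0.078 m).
It fails at once if the vial was lifted or knocked off the rollers (z of roller_vial in the frame of roller_mixer above 0.095 m or z of roller_vial in the frame of roller_mixer below 0.05 m).
It fails at once if the stop button was struck or forced with more than 60 N (contact force between the arm and stop_twist above 60 N).
It fails at once if a bystander was moved more than 30 mm or lifted (distance of any of jar_black, cryo_tube, roller_vial, slide_carton, tip_rack, fine_pen, tape_roll, timer from where it was at the start of the episode above 0.03 m).
It fails at once if reset was pressed while the stop button was down (value of joint reset_press above 0.003 m and value of joint stop_press above 0.004 m).
It also fails if it takes over 43 s, if anything falls off the work surface, if the arm or the gripper's body presses on something with over 40 N, if the wrist force passes 120 N, or if a joint passes its speed limit or range.

ROBOT

A 6-joint arm with a two-finger parallel gripper is mounted at the origin on a cart in front of the work surface, level with it; the furniture and walls round the work are solid. World frame = base frame: x ahead of the robot, y to its left, z up, the work surface at z = 0. Lengths are in mm, angles in degrees, forces in N, time in s.
With the tool pointing down it reaches from about 325 to 750 mm from the base axis. Payload 7.6 kg.
Tool frame: the origin (TCP) lies midway between the tips of the shut fingers; the grasp point (between the pads) lies 19 mm behind it; z points along the fingers, y is the direction in which the jaws open and shut (so a half turn about z gives the same grasp; the last joint's range is limited). The gripper opens to 85 mm and grips with 20 to 120 N. Pads are 22 mm wide; open, the fingers measure 114 mm over their backs; the gripper's body (76 mm by 85 mm) begins 54 mm behind the grasp point. The pads swing forward as they close: fully open they stand 13 mm farther back than shut.
Start: joints at [-4.028, 2.991, 80.254, -0, 96.75, -4.028], TCP at [525.022, 0.021, 204.123] pointing down, gripper open.
Joint ranges: [-166.34, 166.34], [-52.06, 124.39], [6.96, 135.62], [-60.46, 240.46], [14.63, 156.25], [-167.68, 167.68]. Speed limits (degrees/s): [147.25, 147.25, 172.46, 180, 180, 180].

INTERFACE

Orientations are given as [roll, pitch, yaw] about the fixed x, y, z axes, in that order (R = Rz(yaw) Ry(pitch) Rx(roll)).
In Python, from rig import sense, imaging, workorder gives the robot as it stands.
- The arm moves only by the tool move_arm, never from a script. Its argument "deltas" is a list of rows, each a list of 7 numbers: the shift along the tool's x, y, z in cm, then the turn, a rotation vector about the tool's x, y, z in units of 5 degrees (1.0 is 5 degrees), then the closure in counts, from 0 (fully open) to 255 (shut). In form: [[x, y, z, wx, wy, wz, grip], ...]. A call has 1 to 12 rows; each row shifts and turns the commanded pose from where the row before left it, along the tool's axes as they then stand; what a row does not reach is not made up. A row lasts 1/8 s, in which the tool goes at most 62.5 mm and 10.7 degrees, less where a joint would pass 70% of its speed; a pose out of reach is approached as far as the arm can. A call with a gripper value outside its range is refused whole. The fingers move at their own pace and stop on an object; "grip_force" is the grip in N (left out, the last holds). Time passes only in rows, so rows that do not move let the fingers close. It gives the time, the measured TCP pose, the force and the opening at its end, in the units of the state.
- sense(): the state, without advancing time (a new reading comes with each control period).
- imaging.camera(name): name is "scene" or "side" or "wrist"; returns a dict with "color" (480x640x3 uint8, blue, green, red), "mtx" (3x3 intrinsics, pixels), "world_from_camera" (4x4, takes a point from camera to world coordinates). Camera axes: x right, y down, z forward; pixel columns grow to the right and rows downward; lengths in mm; the calibration is good to about 2 mm. A picture is of the moment at which its call begins. There is no depth.
- workorder.finish_job(): hands the job in, once; it reports no verdict.
The state is a dict: "clock": time; "q": joint angles; "joint_vel": joint speeds; "joint_efforts": joint torques, N m; "eef_pos": TCP position; "orientation": TCP orientation; "force": force on the tool from outside, world axes, zero at the start; "moment": the same for the moment, N m; "opening": finger opening in mm.
Only numpy, scipy, OpenCV 4.12 (cv2) and the standard library are available. Lean on these libraries where they do the work, as an engineer would, in place of code of your own. Each camera call takes 0.05 s, during which the arm holds its last target.

## Working session

There is one attempt and no reset: what is moved stays moved. The work goes in short steps, Python scripts to look and compute and a tool call to move; the robot and the scene stay as the last step left them, time stands still between calls to the robot, and variables do not carry over. Pictures are saved under pics/ and viewed, and the job is handed in when it is done.

Besides the shell and the picture viewer there is one more tool, called after "Call:" as name(argument=value, ...), one argument or row to a line, values as JSON. move_arm: Moves the arm, as the interface text tells. Its arguments: {"type":"object","properties":{"deltas":{"type":"array"},"grip_force":{"type":"number"}},"required":["deltas"]}

```bash
mkdir -p pics; ls; python3 - <<'E'
from rig import sense, imaging
import cv2
print(sense())
for n in ["scene","side","wrist"]:
    c=imaging.camera(n); cv2.imwrite(f"pics/{n}0.png",c["color"]); print(n,c["mtx"].round(1).tolist(),c["world_from_camera"].round(3).tolist())
E
```

```text
pics
{'clock': 0.0, 'q': array([-4.02757927e+00,  3.02732882e+00,  8.03156292e+01,  1.32008914e-03,
        9.67499397e+01, -4.02824326e+00]), 'joint_vel': array([-0.02120198, -0.02844058,  0.01904412, -0.07309847, -0.05818089,
        0.05915185]), 'joint_efforts': array([ 8.02730119e-04, -3.81666934e+01, -3.60182977e+01,  8.43031398e-05,
        6.19437444e-03, -2.66336252e-05]), 'eef_pos': array([5.24639314e+02, 5.82758728e-02, 2.03248471e+02]), 'orientation': array([-1.79907424e+02, -7.83384364e-03,  9.00008118e+01]), 'force': array([-0.32959979, -0.47897675, -0.05631799]), 'moment': array([-0.01823093, -0.00553459,  0.01210335]), 'opening': 85.53109287112973}
scene [[473.8, 0.0, 317.2], [0.0, 473.8, 240.0], [0.0, 0.0, 1.0]] [[0.684, -0.387, 0.618, -402.095], [-0.729, -0.342, 0.593, -767.12], [-0.018, -0.856, -0.516, 823.092], [0.0, 0.0, 0.0, 1.0]]
side [[495.0, 0.0, 323.0], [0.0, 495.0, 239.0], [0.0, 0.0, 1.0]] [[-0.998, 0.028, -0.056, 540.828], [0.063, 0.469, -0.881, 1252.106], [0.002, -0.883, -0.47, 717.833], [0.0, 0.0, 0.0, 1.0]]
wrist [[401.1, 0.0, 322.7], [0.0, 401.1, 242.9], [0.0, 0.0, 1.0]] [[1.0, -0.0, -0.002, 525.385], [-0.001, -0.945, -0.327, 83.839], [-0.002, 0.327, -0.945, 375.104], [0.0, 0.0, 0.0, 1.0]]
```

View pics/scene0.png

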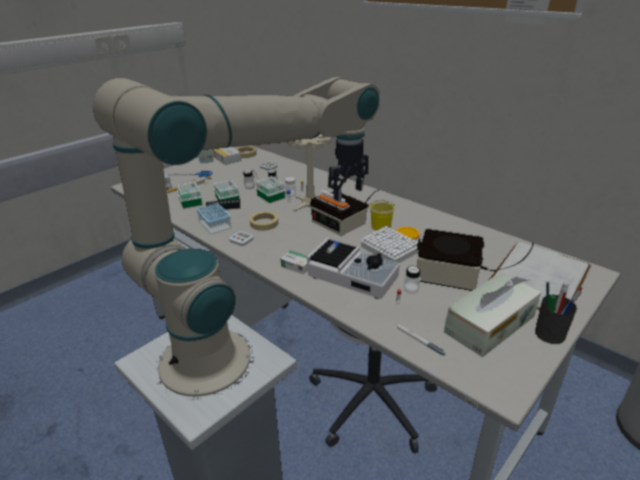

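View pics/side0.png

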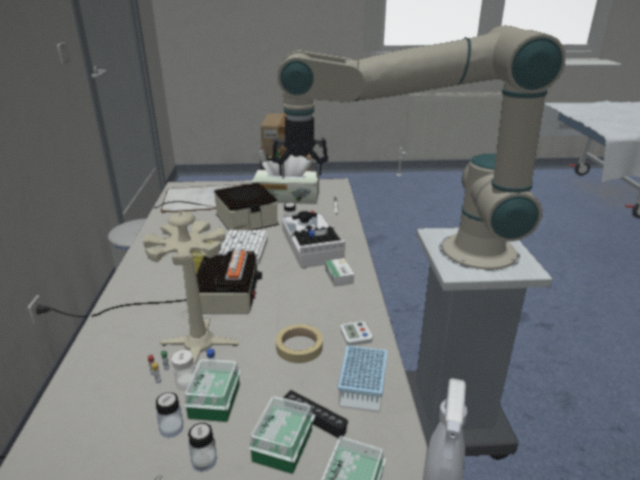

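View pics/wrist0.png

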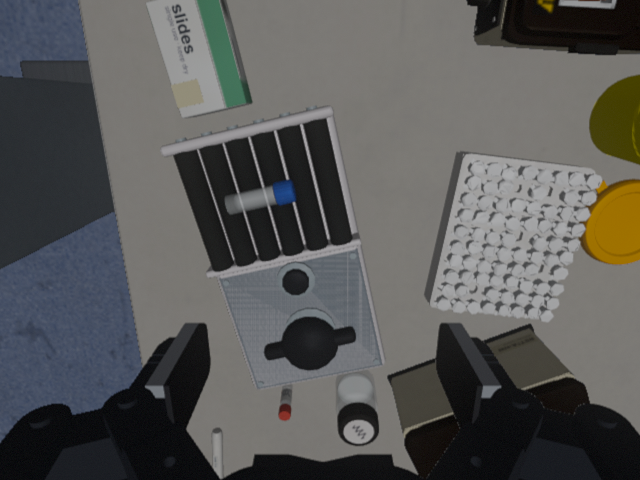

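The wrist view shows the mixer yawed about 10°. The stop button is at about (310,343) with wing tips at (265,352) and (355,335), and reset is at (295,281). The tube (285,402) and jar (357,410) stand just below the right end. Next I'll measure these.

```bash
cat > h.py <<'E'
import numpy as np,cv2
def ray(c,uv,z):
    T=c["world_from_camera"]; d=T[:3,:3]@np.linalg.solve(c["mtx"],[uv[0],uv[1],1]); o=T[:3,3]
    return o+d*(z-o[2])/d[2]
E
python3 - <<'E'
from rig import imaging
from h import *
c=imaging.camera("wrist"); im=c["color"]
g=im.max(2); m=(g<62).astype(np.uint8)
sub=np.zeros_like(m); sub[255:385,250:365]=m[255:385,250:365]
sub=cv2.morphologyEx(sub,cv2.MORPH_OPEN,np.ones((3,3)))
n,l,s,ce=cv2.connectedComponentsWithStats(sub)
for i in range(1,n):
    if s[i,4]>80:
        print(s[i],ce[i]); 
        k,_=cv2.findContours((l==i).astype(np.uint8),0,2); print(cv2.minAreaRect(k[0]))
v=cv2.resize(im[230:450,200:400],None,fx=3,fy=2.7,interpolation=cv2.INTER_CUBIC)
v=cv2.resize(im[240:440,200:400],None,fx=3,fy=3,interpolation=cv2.INTER_CUBIC); v=cv2.convertScaleAbs(v,alpha=1.8,beta=20)
cv2.imwrite("pics/z1.png",v)
mm=np.zeros((600,600),np.uint8)
cv2.imwrite("pics/m1.png",cv2.resize(sub[240:440,200:400]*255,None,fx=3,fy=3))
E
```

```text
[259 255  18   6  89] [266.7752809  257.07865169]
((267.5, 257.5), (5.0, 17.0), 90.0)
[283 269  26  26 534] [295.25280899 281.57677903]
((295.5, 281.5), (25.0, 25.0), 90.0)
[ 265  317   90   53 2896] [309.39917127 342.74689227]
((309.57879638671875, 343.2163391113281), (83.87960052490234, 53.421722412109375), 15.5241117477417)
```

View pics/z1.png

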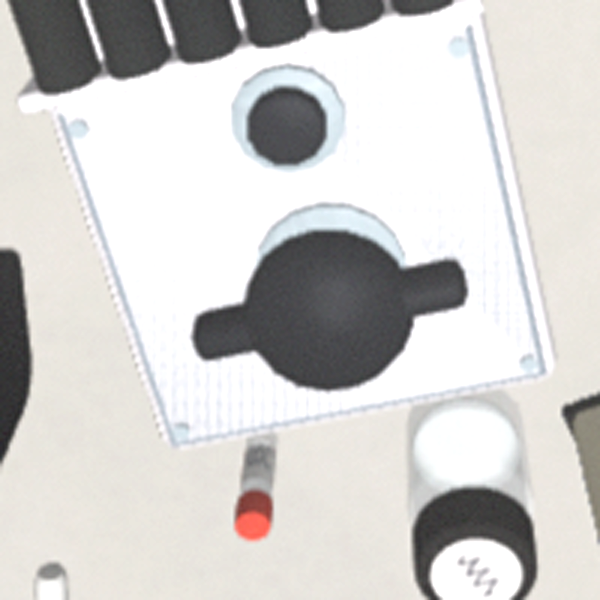

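View pics/m1.png

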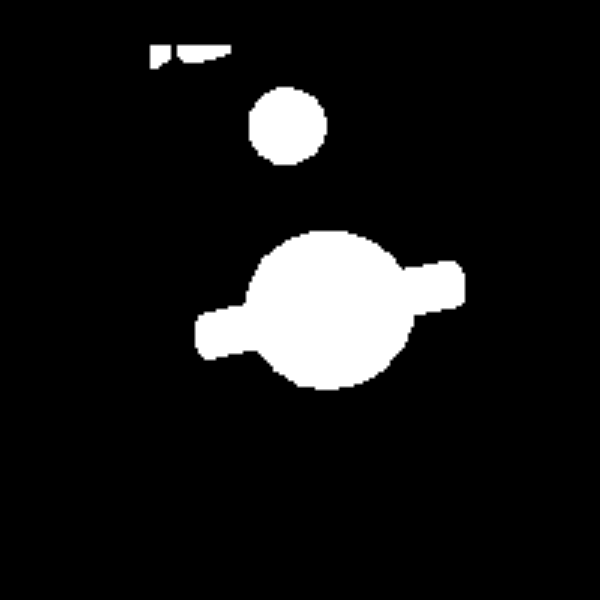

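```bash
python3 - <<'E'
from rig import imaging
from h import *
c=imaging.camera("wrist")
a=ray(c,(265.3,352.3),79);b=ray(c,(354.8,334.7),79)
d=b-a;print(a,b,np.linalg.norm(d),np.degrees(np.arctan2(d[1],d[0])),(a+b)/2)
s=ray(c,(309.5,343),79);r=ray(c,(295.3,281.6),65);print(s,r)
e=s-r;print(np.linalg.norm(e[:2]),"yaw",np.degrees(np.arctan2(e[1],e[0]))+90)
# panel corners z56
for p in [(180,432),(530,362),(460,47),(77,127)]: print(ray(c,(200+p[0]/3,240+p[1]/3),56))
# bystanders: tube cap top, jar cap top, vial
for nm,p,z in [("tube",(200+253/3,240+525/3),46),("jar",(200+477/3,240+573/3),72),("vial",(260,197),85)]: print(nm,ray(c,p,z))
print(ray(c,(200+178/3,240+445/3),56),ray(c,(200+548/3,240+375/3),56))
E
```

```text
[ 475.36481373 -118.77145644   79.        ] [ 552.21014357 -101.28569122   79.        ] 78.80962316730303 12.819095261329455 [ 513.78747865 -110.02857383   79.        ]
[ 513.64824681 -109.45844461   79.        ] [501.74526924 -58.32949802  65.        ]
52.49619086037052 yaw 13.105207737187285
[ 464.70575013 -170.05490307   56.        ]
[ 575.51148058 -143.63977866   56.        ]
[551.05916738 -38.26502483  56.        ]
[440.27296297 -63.15079888  56.        ]
tube [ 485.67765518 -216.13415337   46.        ]
jar [ 559.56358867 -211.41786562   72.        ]
vial [478.8170613   19.10170148  85.        ]
[ 463.80242141 -175.08883739   56.        ] [ 581.36960111 -148.44562613   56.        ]
```

Call:
move_arm(
  deltas=[
    [0, 0, 0, 0, 0, -1.3, 255],
    [0, 0, 0, 0, 0, -1.3, 255],
    [-2, -0.7, 0.5, 0, 0, 0, 255],
    [-2, -0.7, 1, 0, 0, 0, 255],
    [-2, -0.7, 1.5, 0, 0, 0, 255],
    [-2, -0.7, 1.5, 0, 0, 0, 255],
    [-2, -0.7, 1.5, 0, 0, 0, 255],
    [-0.4, -0.1, 1, 0, 0, 0, 255],
    [0, 0, 1, 0, 0, 0, 255],
    [0, 0, 0, 0, 0, 0, 255],
    [0, 0, 0, 0, 0, 0, 255],
    [0, 0, 0, 0, 0, 0, 255],
  ],
  grip_force=30,
)

```text
clock: 1.75
eef_pos: [513.7, -109.2, 124.8]
orientation: [179.9, 0.0, 103.0]
force: [0.1, -0.2, 1.0]
opening: 0.2
```

```bash
python3 - <<'E'
from rig import imaging,sense
import cv2
c=imaging.camera("wrist"); cv2.imwrite("pics/w2.png",cv2.convertScaleAbs(c["color"],alpha=1.6,beta=15))
c=imaging.camera("scene"); cv2.imwrite("pics/s2.png",cv2.resize(c["color"][180:330,280:480],None,fx=4,fy=4,interpolation=2))
s=sense();print(s["clock"],s["eef_pos"],s["orientation"],s["force"],s["opening"])
E
```

```text
1.85 [ 513.59778952 -109.29472484  124.5755325 ] [1.79954583e+02 2.38460882e-02 1.03016058e+02] [0.00237993 0.76023484 0.40433599] 0.29370269386713416
```

View pics/w2.png

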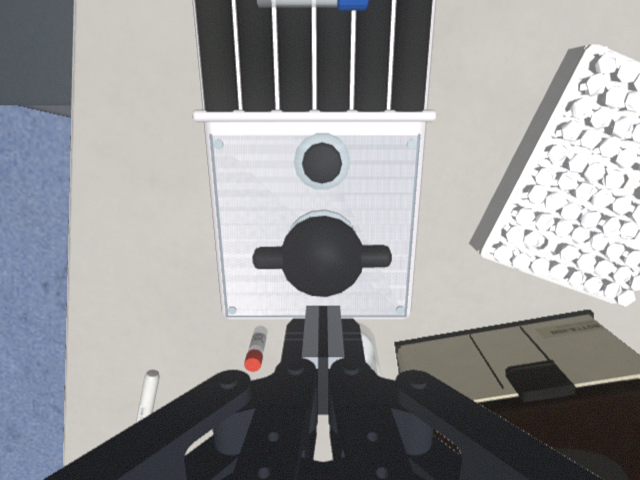

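View pics/s2.png

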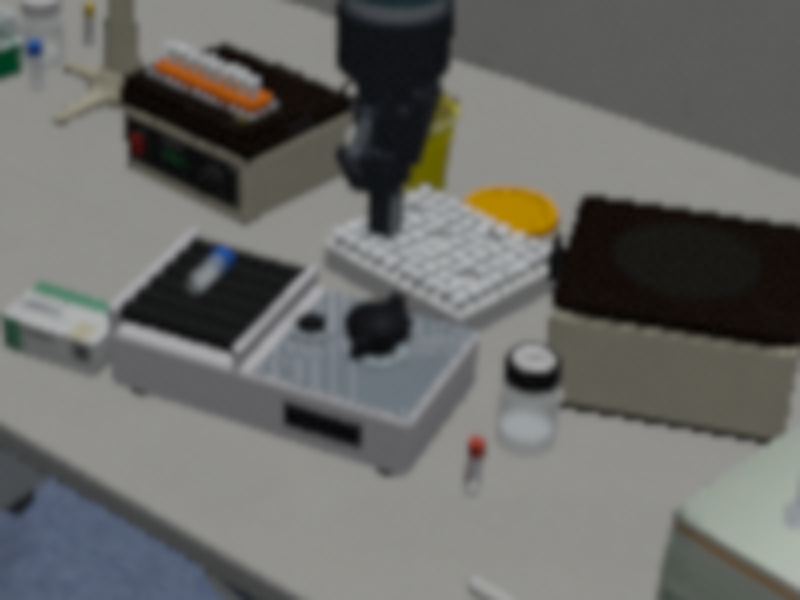

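The wrist view shows the yaw aligned, with the wings horizontal: button at (322,257), reset at (322,163), finger tip near (323,310). I'll check the alignment by projection and re-measure.

```bash
python3 - <<'E'
from rig import imaging,sense
from h import *
for n in ["wrist","scene"]:
    c=imaging.camera(n);T=np.linalg.inv(c["world_from_camera"])
    P=np.array([[513.7,-109.3,124.6],[513.7,-109.3,91.6],[501.9,-58.7,66.5]])
    q=(T[:3,:3]@P.T+T[:3,3:]).T@c["mtx"].T;q=q[:,:2]/q[:,2:];print(n,q.round(1).tolist(),((q-[280,180])*4).round().tolist())
    if n=="wrist":
        a=ray(c,(254,258.5),79);b=ray(c,(391,256),79);print(a,b,(a+b)/2,np.linalg.norm(b-a)); d=b-a;print(np.degrees(np.arctan2(d[1],d[0])))
        print("dome",ray(c,(322.5,256.5),79),"reset",ray(c,(322.3,163),65),"cheek76",ray(c,(322,121),76),ray(c,(322,121),56))
E
```

```text
wrist [[322.6, 291.5], [322.5, 265.0], [322.3, 163.3]] [[170.0, 446.0], [170.0, 340.0], [169.0, -67.0]]
[ 475.1291031 -119.2908148   79.       ] [552.28582222 -99.92638716  79.        ] [ 513.70746266 -109.60860098   79.        ] 79.54960944090526
14.088822712672313
dome [ 513.64104441 -109.14457925   79.        ] reset [501.90969571 -58.71976785  65.        ] cheek76 [496.51357531 -35.96846863  76.        ] [496.66769053 -36.72751933  56.        ]
scene [[374.7, 246.6], [374.2, 256.6], [357.3, 259.2]] [[379.0, 267.0], [377.0, 306.0], [309.0, 317.0]]
```

```bash
python3 - <<'E'
from rig import imaging,sense
from h import *
o=[]
for n in ["wrist","scene","side"]:
    c=imaging.camera(n);T=np.linalg.inv(c["world_from_camera"])
    e=sense()["eef_pos"]
    P=np.array([e,e+[0,0,30],[513.7,-109.3,91.6]])
    q=(T[:3,:3]@P.T+T[:3,3:]).T@c["mtx"].T;q=q[:,:2]/q[:,2:]
    im=cv2.convertScaleAbs(c["color"],alpha=1.8,beta=30)
    f=4;k=q[0].round().astype(int); x0=k[0]-50;y0=k[1]-60
    v=cv2.resize(im[y0:y0+120,x0:x0+100],None,fx=f*.66,fy=f*.66,interpolation=2)
    for p,col in zip(q,[(0,0,255),(0,255,0),(255,0,0)]): cv2.circle(v,tuple(int(t) for t in (p-[x0,y0])*f*.66),3,col,-1)
    o.append(v)
cv2.imwrite("pics/t3.png",np.hstack(o))
E
```

```text
(no output)
```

View pics/t3.png

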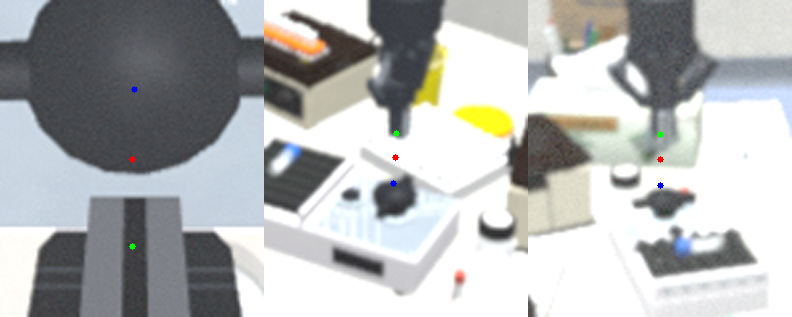

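```bash
python3 - <<'E'
from rig import imaging,sense
from h import *
o=[]
for n in ["scene","side"]:
    c=imaging.camera(n);T=np.linalg.inv(c["world_from_camera"])
    e=sense()["eef_pos"]
    P=np.array([e,e+[0,0,30]])
    q=(T[:3,:3]@P.T+T[:3,3:]).T@c["mtx"].T;q=q[:,:2]/q[:,2:]
    k=q[0].round().astype(int); x0=k[0]-25;y0=k[1]-35
    v=cv2.resize(c["color"][y0:y0+60,x0:x0+40],None,fx=9,fy=9,interpolation=0)
    v=cv2.convertScaleAbs(v,alpha=1.2)
    for p,col in zip(q,[(0,0,255),(0,255,0)]): cv2.circle(v,tuple(int(t) for t in (p-[x0,y0])*9),3,col,-1)
    o.append(v)
cv2.imwrite("pics/t4.png",np.hstack(o))
E
```

```text
(no output)
```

View pics/t4.png

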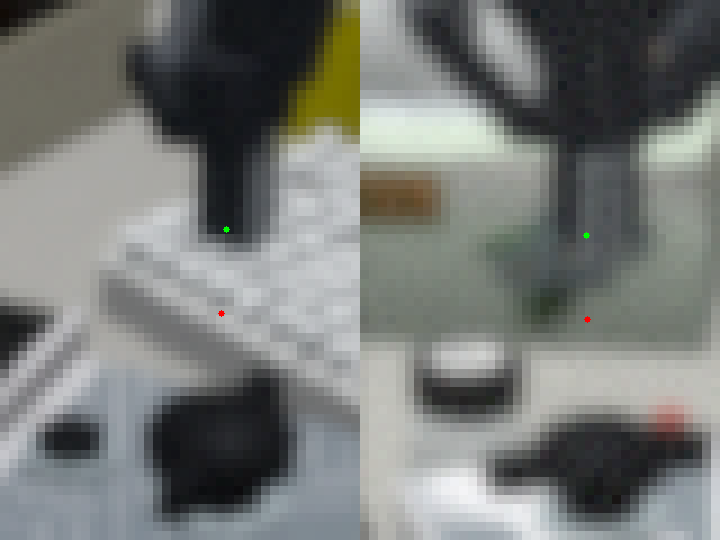

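The visible finger tips look about 20 mm or more above the reported TCP. I'll descend in small steps and let the force settle it.

Call:
move_arm(
  deltas=[
    [0, 0, 1, 0, 0, 0, 255],
    [0, 0, 1, 0, 0, 0, 255],
    [0, 0, 0.8, 0, 0, 0, 255],
    [0, 0, 0, 0, 0, 0, 255],
  ],
)

```text
clock: 2.7
eef_pos: [512.8, -109.3, 95.0]
orientation: [-179.9, -0.1, 103.0]
force: [-0.1, -0.0, -0.5]
opening: -0.0
```

```bash
python3 - <<'E'
from rig import imaging,sense
from h import *
c=imaging.camera("wrist"); cv2.imwrite("pics/w5.png",cv2.convertScaleAbs(c["color"],alpha=1.6,beta=15))
o=[]
for n in ["scene","side"]:
    c=imaging.camera(n);T=np.linalg.inv(c["world_from_camera"])
    e=sense()["eef_pos"]
    q=(T[:3,:3]@e+T[:3,3])@c["mtx"].T;q=q[:2]/q[2]
    k=q.round().astype(int); x0=k[0]-25;y0=k[1]-35
    v=cv2.resize(c["color"][y0:y0+60,x0:x0+40],None,fx=9,fy=9,interpolation=2)
    v=cv2.convertScaleAbs(v,alpha=1.6)
    cv2.circle(v,tuple(int(t) for t in (q-[x0,y0])*9),3,(0,0,255),-1)
    o.append(v)
cv2.imwrite("pics/t5.png",np.hstack(o))
s=sense();print(s["clock"],s["eef_pos"],s["force"],s["opening"])
E
```

```text
2.85 [ 513.55754805 -109.47856283   96.44108959] [-0.01736392  0.8324587   0.19795713] 0.17074409734172755
```

View pics/t5.png

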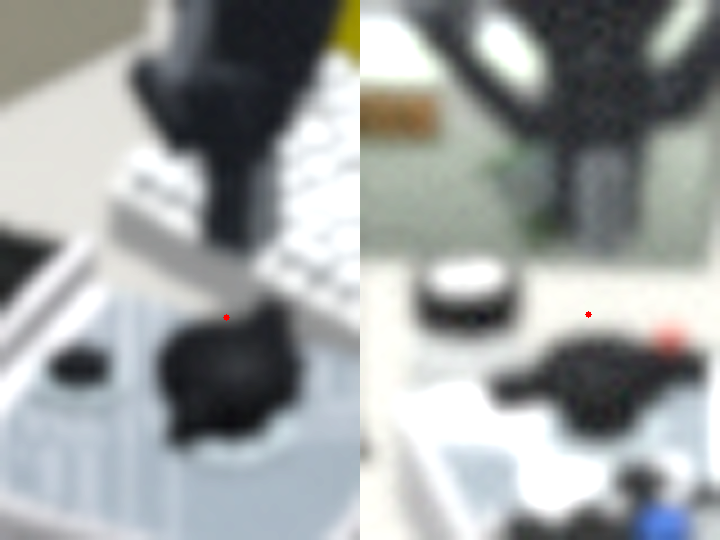

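View pics/w5.png

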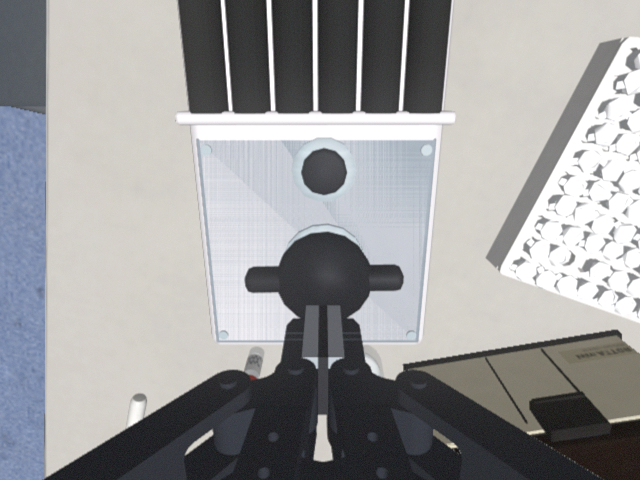

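Call:
move_arm(
  deltas=[
    [-0.8, 0.3, 0, 0, 0, 0, 255],
    [0, 0, 0.3, 0, 0, 0, 255],
    [0, 0, 0.3, 0, 0, 0, 255],
    [0, 0, 0.2, 0, 0, 0, 255],
    [0, 0, 0, 0, 0, 0, 255],
  ],
)

```text
clock: 3.48
eef_pos: [517.9, -116.4, 87.8]
orientation: [-180.0, -0.0, 103.0]
force: [-0.5, -0.0, 0.7]
opening: 0.3
```

Call:
move_arm(
  deltas=[
    [0, 0, 0.3, 0, 0, 0, 255],
    [0, 0, 0.3, 0, 0, 0, 255],
    [0, 0, 0, 0, 0, 0, 255],
  ],
)

```text
clock: 3.85
eef_pos: [517.9, -116.5, 81.7]
orientation: [-180.0, -0.0, 103.0]
force: [0.7, -0.1, -0.7]
opening: -0.0
```

```bash
python3 - <<'E'
from rig import imaging,sense
from h import *
o=[]
for n in ["scene","side"]:
    c=imaging.camera(n);T=np.linalg.inv(c["world_from_camera"])
    e=sense()["eef_pos"]
    q=(T[:3,:3]@e+T[:3,3])@c["mtx"].T;q=q[:2]/q[2]
    k=q.round().astype(int); x0=k[0]-25;y0=k[1]-35
    v=cv2.resize(c["color"][y0:y0+60,x0:x0+40],None,fx=9,fy=9,interpolation=2)
    v=cv2.convertScaleAbs(v,alpha=1.9)
    cv2.circle(v,tuple(int(t) for t in (q-[x0,y0])*9),3,(0,0,255),-1)
    o.append(v)
cv2.imwrite("pics/t6.png",np.hstack(o))
s=sense();print(s["clock"],s["eef_pos"],s["force"],s["opening"])
E
```

```text
3.95 [ 518.07297444 -116.54968547   82.12330918] [ 0.35992943 -0.35533154 -0.69587727] 0.10629475946135714
```

View pics/t6.png

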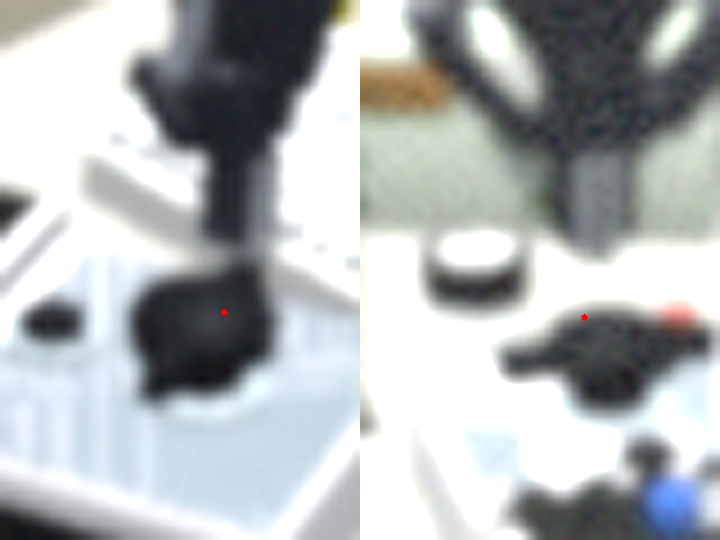

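No contact at TCP z = 82. Both views show the tips still about 15 mm above the dome, so the real tips sit above the nominal TCP. The 8 mm sideways offset keeps the grasp point clear of the wing plane, so I'm continuing down gently.

Call:
move_arm(
  deltas=[
    [0, 0, 0.3, 0, 0, 0, 255],
    [0, 0, 0.3, 0, 0, 0, 255],
    [0, 0, 0, 0, 0, 0, 255],
  ],
)

```text
clock: 4.32
eef_pos: [517.8, -116.5, 75.7]
orientation: [-180.0, -0.0, 103.0]
force: [1.0, -0.1, 1.2]
opening: -0.2
```

Call:
move_arm(
  deltas=[
    [0, 0, 0.2, 0, 0, 0, 255],
    [0, 0, 0.2, 0, 0, 0, 255],
    [0, 0, 0, 0, 0, 0, 255],
  ],
)

```text
clock: 4.7
eef_pos: [518.0, -116.5, 71.9]
orientation: [-180.0, -0.0, 103.0]
force: [0.1, 1.0, 0.9]
opening: -0.1
```

Call:
move_arm(
  deltas=[
    [0, 0, 0.2, 0, 0, 0, 255],
    [0, 0, 0.2, 0, 0, 0, 255],
    [0, 0, 0, 0, 0, 0, 255],
  ],
)

```text
clock: 5.08
eef_pos: [517.9, -116.5, 67.9]
orientation: [-180.0, -0.0, 103.0]
force: [0.5, 0.3, 0.1]
opening: 0.0
```

```bash
cat > look.py <<'E'
from rig import imaging,sense
from h import *
import sys
o=[]
for n in ["scene","side"]:
    c=imaging.camera(n);T=np.linalg.inv(c["world_from_camera"])
    e=np.array([513.7,-109.4,92])
    q=(T[:3,:3]@e+T[:3,3])@c["mtx"].T;q=q[:2]/q[2]
    k=q.round().astype(int); x0=k[0]-22;y0=k[1]-35
    v=cv2.resize(c["color"][y0:y0+60,x0:x0+44],None,fx=9,fy=9,interpolation=2)
    o.append(cv2.convertScaleAbs(v,alpha=1.9))
cv2.imwrite("pics/%s.png"%sys.argv[1],np.hstack(o))
s=sense();print(s["clock"],s["eef_pos"],s["force"],s["opening"])
E
python3 look.py t7
```

```text
5.175 [ 518.05741267 -116.52752962   68.08883275] [ 1.32167487e+00  1.19215059e-03 -7.94310181e-02] -0.3515423241731107
```

View pics/t7.png

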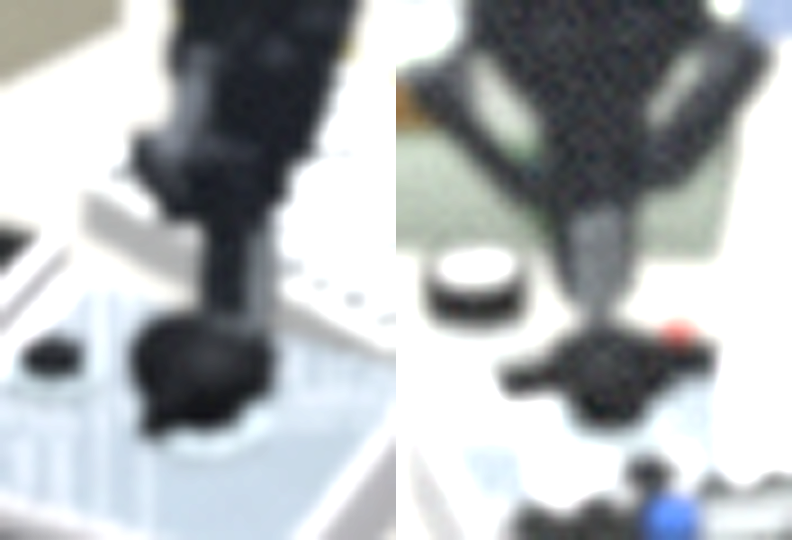

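The tips are now just above the dome in both views.

Call:
move_arm(
  deltas=[
    [0, 0, 0.2, 0, 0, 0, 255],
    [0, 0, 0, 0, 0, 0, 255],
  ],
)

```text
clock: 5.42
eef_pos: [518.0, -116.5, 65.9]
orientation: [-180.0, -0.0, 103.0]
force: [0.3, 0.3, -0.1]
opening: 0.0
```

Call:
move_arm(
  deltas=[
    [0, 0, 0.2, 0, 0, 0, 255],
    [0, 0, 0, 0, 0, 0, 255],
  ],
)

```text
clock: 5.68
eef_pos: [518.2, -116.6, 64.3]
orientation: [180.0, 0.0, 103.0]
force: [0.5, 0.4, -0.2]
opening: -0.1
```

Call:
move_arm(
  deltas=[
    [0, 0, 0.2, 0, 0, 0, 255],
    [0, 0, 0, 0, 0, 0, 255],
  ],
)

```text
clock: 5.92
eef_pos: [518.4, -116.6, 62.9]
orientation: [179.9, 0.0, 103.0]
force: [-1.0, 0.9, 5.5]
opening: -0.1
```

Contact at TCP z ≈ 63, so the tips are about 27 mm above the nominal TCP. Pressing on.

Call:
move_arm(
  deltas=[
    [0, 0, 0.2, 0, 0, 0, 255],
    [0, 0, 0.2, 0, 0, 0, 255],
    [0, 0, 0.1, 0, 0, 0, 255],
    [0, 0, 0, 0, 0, 0, 255],
  ],
)

```text
clock: 6.42
eef_pos: [518.5, -116.6, 58.4]
orientation: [179.9, 0.0, 103.0]
force: [-2.4, 0.9, 8.9]
opening: -0.3
```

Call:
move_arm(
  deltas=[
    [0, 0, 0.2, 0, 0, 0, 255],
    [0, 0, 0.1, 0, 0, 0, 255],
    [0, 0, 0, 0, 0, 0, 255],
  ],
)

```text
clock: 6.8
eef_pos: [518.9, -116.7, 55.6]
orientation: [179.9, 0.1, 103.0]
force: [-0.9, 0.8, 7.5]
opening: 0.1
```

```bash
python3 look.py t8
```

```text
6.9 [ 518.91407449 -116.72304036   55.65009053] [-1.35629517  1.09139603  8.21887971] -0.15453753596052022
```

View pics/t8.png

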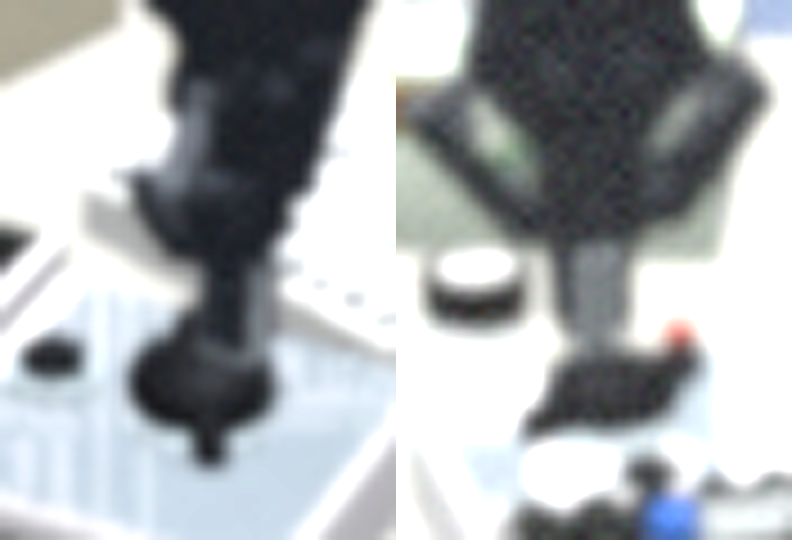

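The head has turned about 30°, so it's latched. Now I lift and go to the -y side of the near wing.

Call:
move_arm(
  deltas=[
    [0, 0, -0.5, 0, 0, 0, 255],
    [0, 0, -0.8, 0, 0, 0, 255],
    [0, 0, -1, 0, 0, 0, 255],
    [-0.8, -1.1, 0, 0, 0, 0, 255],
    [-0.9, -1.2, 0, 0, 0, 0, 255],
    [-0.9, -1.2, 0, 0, 0, 0, 255],
    [-0.8, -1.2, 0, 0, 0, 0, 255],
    [0, 0, 0, 0, 0, 0, 255],
    [0, 0, 0, 0, 0, 0, 255],
  ],
)

```text
clock: 8.02
eef_pos: [480.0, -160.2, 77.2]
orientation: [180.0, -0.0, 103.0]
force: [-0.5, 1.0, 0.4]
opening: 0.2
```

```bash
python3 look.py t9; python3 - <<'E'
from rig import imaging
import cv2
c=imaging.camera("wrist"); cv2.imwrite("pics/w9.png",cv2.convertScaleAbs(c["color"],alpha=1.6,beta=15))
E
```

```text
8.125 [ 480.13991572 -159.96471242   77.11736995] [-0.30974414 -0.47047559  0.75192072] 0.17152477255070603
```

View pics/w9.png

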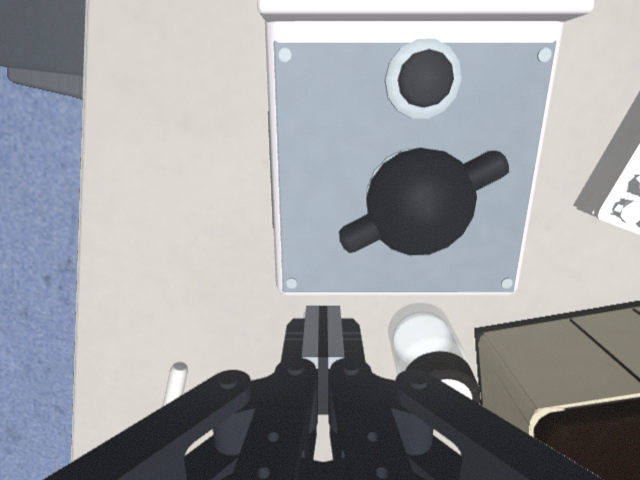

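View pics/t9.png

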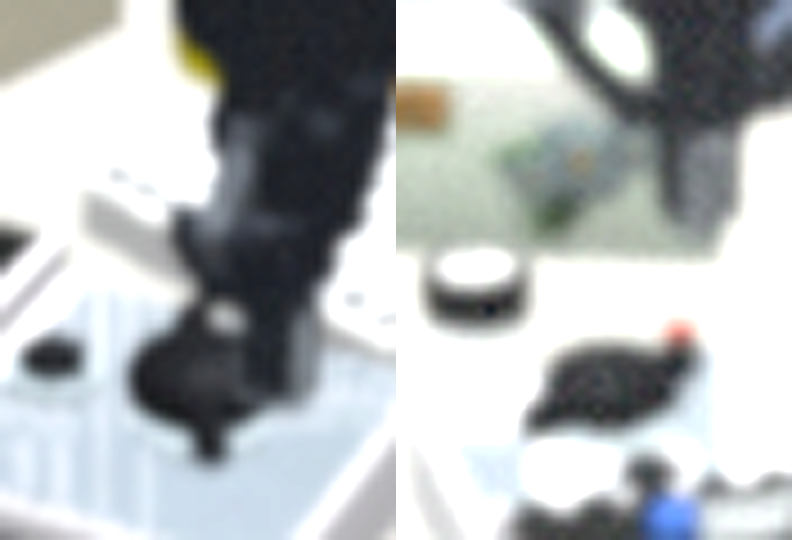

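The head is latched at about 0.5 rad and the near wing tip is at (348,238) in the wrist view. The shut fingers look narrower than I assumed (about 18 mm), so I'll shift 5 mm toward the axis and go down.

Call:
move_arm(
  deltas=[
    [0, 0.5, 0, 0, 0, 0, 255],
    [0, 0, 0.7, 0, 0, 0, 255],
    [0, 0, 0.8, 0, 0, 0, 255],
    [0, 0, 0.8, 0, 0, 0, 255],
    [0, 0, 0.7, 0, 0, 0, 255],
    [0, 0, 0.6, 0, 0, 0, 255],
    [0, 0, 0, 0, 0, 0, 255],
    [0, 0, 0, 0, 0, 0, 255],
  ],
)

```text
clock: 9.18
eef_pos: [485.0, -159.2, 41.4]
orientation: [180.0, 0.0, 103.0]
force: [-0.7, 0.2, -0.2]
opening: 0.1
```

```bash
python3 look.py t10; python3 - <<'E'
from rig import imaging
import cv2
c=imaging.camera("wrist"); cv2.imwrite("pics/w10.png",cv2.convertScaleAbs(c["color"],alpha=1.6,beta=15))
E
```

```text
9.275 [ 485.0460993  -159.19835063   41.49165906] [0.40557863 0.14946226 0.14431547] 0.08086554556485691
```

View pics/w10.png

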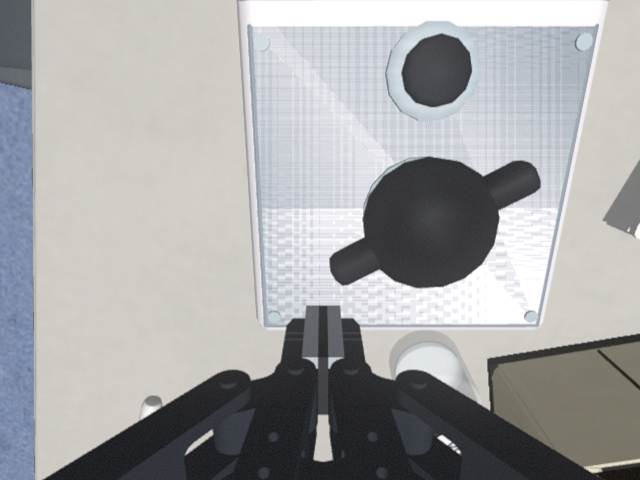

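View pics/t10.png

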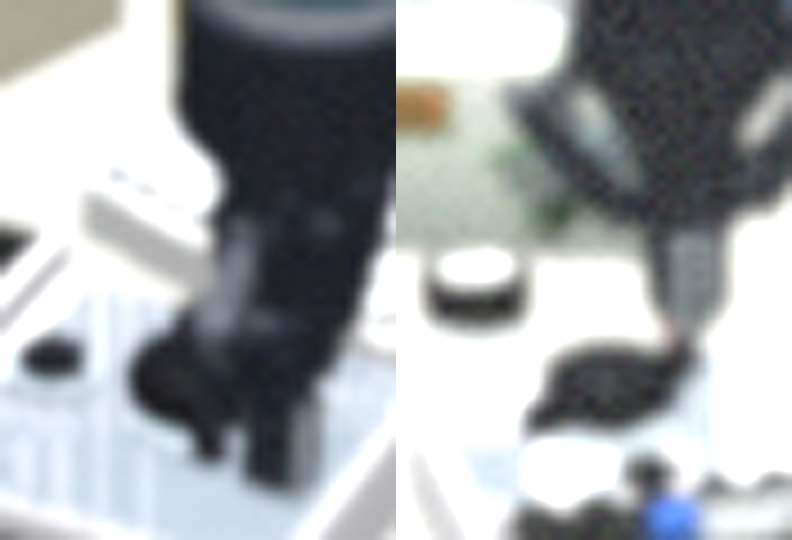

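Call:
move_arm(
  deltas=[
    [0, 0, 0.2, 0, 0, 0, 255],
    [0.3, 0, 0, 0, 0, 0, 255],
    [0.3, 0, 0, 0, 0, 0, 255],
    [0.3, 0, 0, 0, 0, 0, 255],
    [0, 0, 0, 0, 0, 0, 255],
  ],
)

```text
clock: 9.95
eef_pos: [482.6, -150.5, 39.2]
orientation: [-180.0, 0.0, 103.0]
force: [-0.6, -2.2, 0.4]
opening: -0.1
```

Call:
move_arm(
  deltas=[
    [0.3, 0, 0, 0, 0, 0, 255],
    [0.3, 0, 0, 0, 0, 0, 255],
    [0, 0, 0, 0, 0, 0, 255],
  ],
)

```text
clock: 10.32
eef_pos: [480.1, -146.8, 39.2]
orientation: [-179.8, 0.2, 102.9]
force: [-7.3, -11.6, 2.8]
opening: 0.1
```

```bash
python3 look.py t11; python3 - <<'E'
from rig import imaging
import cv2
c=imaging.camera("wrist"); cv2.imwrite("pics/w11.png",cv2.convertScaleAbs(c["color"],alpha=1.6,beta=15))
E
```

```text
10.425 [ 480.05282027 -146.79005076   39.23882913] [ -7.9672344  -11.63062084   2.52762295] 0.0005037589808134142
```

View pics/w11.png

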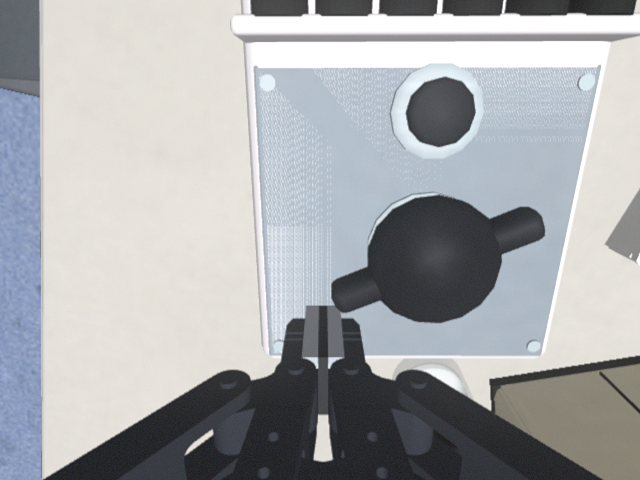

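The wing has started turning (26° to 21°), but the inner finger corner is riding on the rounded wing tip: the force is 14 N and oblique. I'll back off, move 5 mm inward and push again.

Call:
move_arm(
  deltas=[
    [-0.6, 0, 0, 0, 0, 0, 255],
    [-0.6, 0, 0, 0, 0, 0, 255],
    [0, 0.5, 0, 0, 0, 0, 255],
    [0.3, 0, 0, 0, 0, 0, 255],
    [0.3, 0, 0, 0, 0, 0, 255],
    [0.3, 0, 0, 0, 0, 0, 255],
    [0, 0, 0, 0, 0, 0, 255],
  ],
)

```text
clock: 11.35
eef_pos: [486.2, -147.8, 39.2]
orientation: [-179.9, 0.2, 103.0]
force: [-2.7, -9.5, 0.6]
opening: -0.0
```

Call:
move_arm(
  deltas=[
    [0.3, 0, 0, 0, 0, 0, 255],
    [0.3, 0, 0, 0, 0, 0, 255],
    [0, 0, 0, 0, 0, 0, 255],
  ],
)

```text
clock: 11.72
eef_pos: [483.9, -142.4, 39.0]
orientation: [-179.7, 0.2, 103.0]
force: [-7.9, -10.4, 1.9]
opening: -0.1
```

```bash
python3 look.py t12; python3 - <<'E'
from rig import imaging
import cv2
c=imaging.camera("wrist"); cv2.imwrite("pics/w12.png",cv2.convertScaleAbs(c["color"],alpha=1.6,beta=15))
E
```

```text
11.825 [ 483.92283907 -142.40936983   38.94124653] [ -8.14490345 -11.18247663   2.04076362] 0.24951440924482546
```

View pics/w12.png

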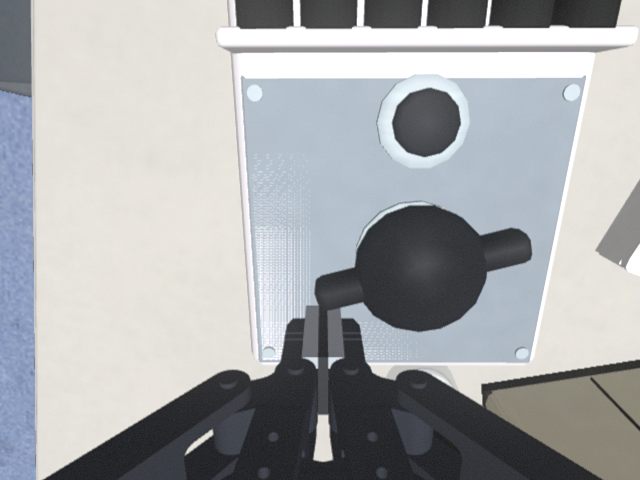

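View pics/t12.png

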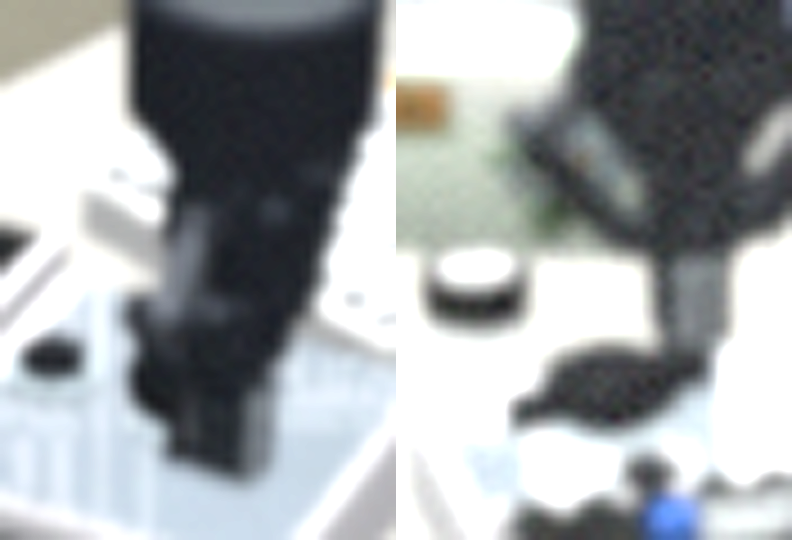

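The wing is down to about 14° and the push is working. The sideways part of the force is friction as the tip slides outward, so I'll follow the arc by also moving slightly outward.

Call:
move_arm(
  deltas=[
    [0, -0.2, 0, 0, 0, 0, 255],
    [0.2, -0.1, 0, 0, 0, 0, 255],
    [0.3, 0, 0, 0, 0, 0, 255],
    [0, 0, 0, 0, 0, 0, 255],
  ],
)

```text
clock: 12.38
eef_pos: [481.1, -137.0, 39.2]
orientation: [-179.9, 0.1, 103.0]
force: [-3.2, -4.9, 1.1]
opening: -0.4
```

Call:
move_arm(
  deltas=[
    [0.3, -0.1, 0, 0, 0, 0, 255],
    [0, 0, 0, 0, 0, 0, 255],
  ],
)

```text
clock: 12.62
eef_pos: [479.8, -133.8, 39.3]
orientation: [-180.0, 0.1, 103.0]
force: [-0.2, -3.7, 1.2]
opening: -0.0
```

```bash
python3 look.py t13; python3 - <<'E'
from rig import imaging
import cv2
c=imaging.camera("wrist"); cv2.imwrite("pics/w13.png",cv2.convertScaleAbs(c["color"],alpha=1.6,beta=15))
E
```

```text
12.725 [ 479.80925125 -133.79155544   39.30004607] [-1.20895603 -4.02672745  0.61057209] 0.1411863669052337
```

View pics/w13.png

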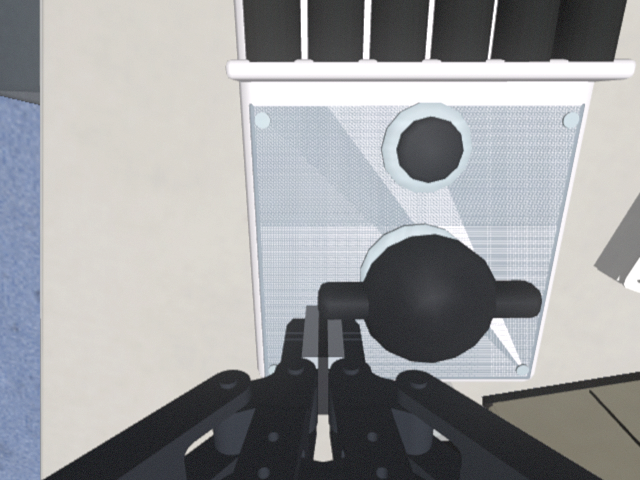

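Call:
move_arm(
  deltas=[
    [0.2, 0, 0, 0, 0, 0, 255],
    [0.1, 0, 0, 0, 0, 0, 255],
    [0, 0, 0, 0, 0, 0, 255],
  ],
)

```text
clock: 13.15
eef_pos: [479.0, -130.9, 39.2]
orientation: [-180.0, 0.0, 103.0]
force: [-4.1, -5.8, 2.1]
opening: 0.1
```

```bash
python3 look.py t14
```

```text
13.25 [ 478.96698789 -131.00037      39.17038605] [-2.02222066 -5.38161896  1.32696869] 0.33937585726787606
```

View pics/t14.png

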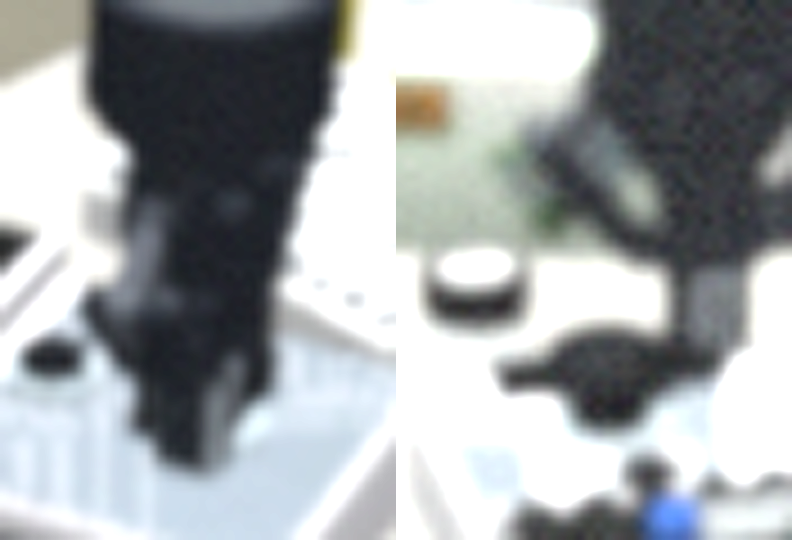

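In the side view the dome top is back near row 330, where it was when up (345 when latched). It has popped. Backing off, rising and verifying.

Call:
move_arm(
  deltas=[
    [-0.6, 0, 0, 0, 0, 0, 255],
    [-0.9, 0, 0, 0, 0, 0, 255],
    [0, 0, -1, 0, 0, 0, 255],
    [0, 0, -1.5, 0, 0, 0, 255],
    [0, 0, -1.5, 0, 0, 0, 255],
    [0, 0, -1, 0, 0, 0, 255],
    [0, 0, 0, 0, 0, 0, 255],
    [0, 0, 0, 0, 0, 0, 255],
  ],
)

```text
clock: 14.25
eef_pos: [482.3, -145.1, 88.7]
orientation: [-180.0, -0.0, 103.0]
force: [0.0, 0.1, -0.3]
opening: 0.2
```

```bash
python3 look.py t15; python3 - <<'E'
from rig import imaging
from h import *
c=imaging.camera("wrist"); im=c["color"]; cv2.imwrite("pics/w15.png",cv2.convertScaleAbs(im,alpha=1.6,beta=15))
E
```

```text
14.35 [ 482.2479612  -145.05734263   88.43775342] [-0.66886668  0.5466928   0.25426725] -0.20836438245190475
```

View pics/w15.png

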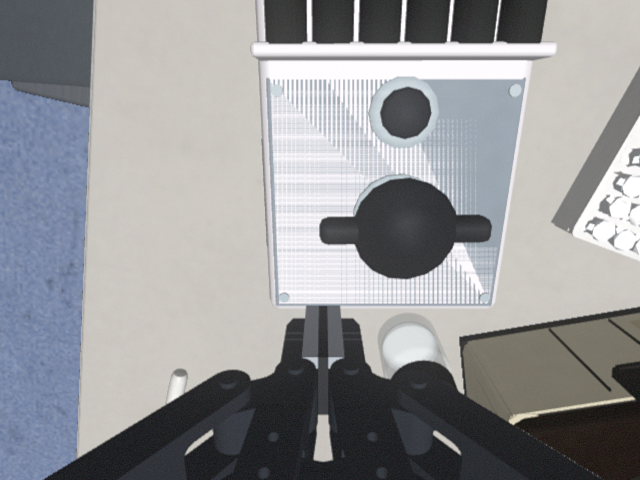

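View pics/t15.png

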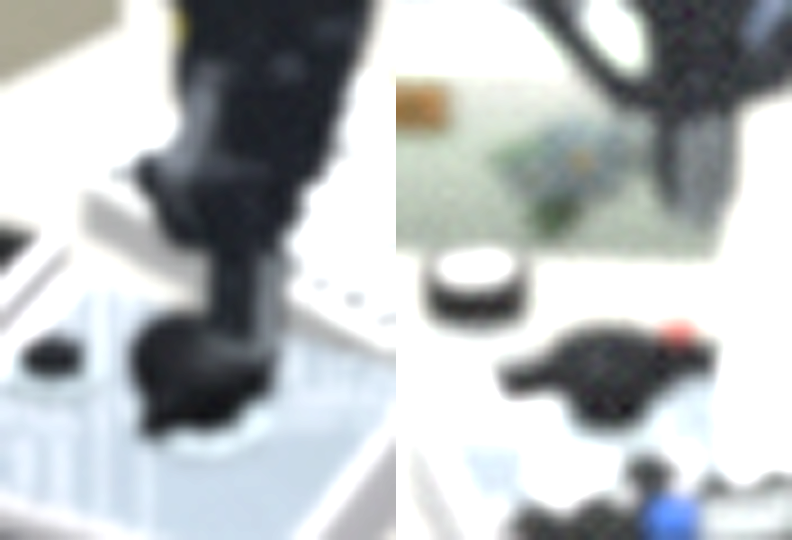

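The stop button is up with its wings straight. In the wrist view they run level from (320,230) to (490,228). Now to the reset button.

Call:
move_arm(
  deltas=[
    [1.6, 0.7, 0, 0, 0, 0, 255],
    [1.6, 0.8, 0, 0, 0, 0, 255],
    [1.6, 0.8, 0, 0, 0, 0, 255],
    [1.6, 0.8, 0, 0, 0, 0, 255],
    [1.6, 0.8, 0, 0, 0, 0, 255],
    [0, 0, 0, 0, 0, 0, 255],
    [0, 0, 1, 0, 0, 0, 255],
    [0, 0, 1, 0, 0, 0, 255],
    [0, 0, 1, 0, 0, 0, 255],
    [0, 0, 0, 0, 0, 0, 255],
    [0, 0, 0, 0, 0, 0, 255],
  ],
)

```text
clock: 15.78
eef_pos: [502.8, -58.7, 59.3]
orientation: [180.0, 0.0, 103.0]
force: [0.4, 0.2, 0.2]
opening: 0.1
```

```bash
python3 look.py t16; python3 - <<'E'
from rig import imaging
from h import *
c=imaging.camera("wrist"); im=c["color"]; cv2.imwrite("pics/w16.png",cv2.convertScaleAbs(im,alpha=1.6,beta=15))
E
```

```text
15.875 [502.91280629 -58.64053726  59.56186794] [ 0.1378883  -0.19606595  0.09823376] -0.13604934520972198
```

View pics/w16.png

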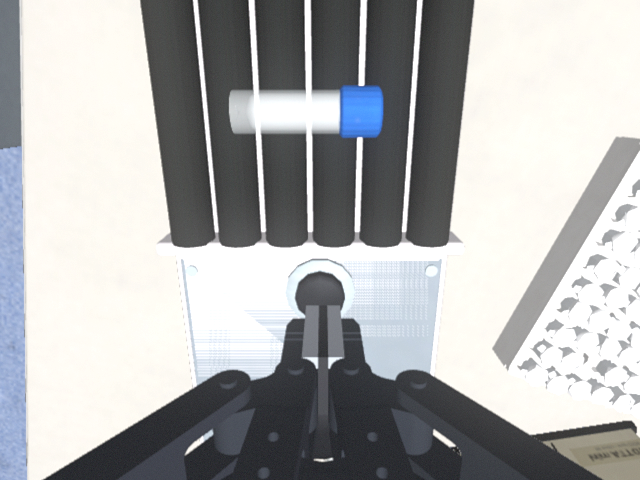

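View pics/t16.png

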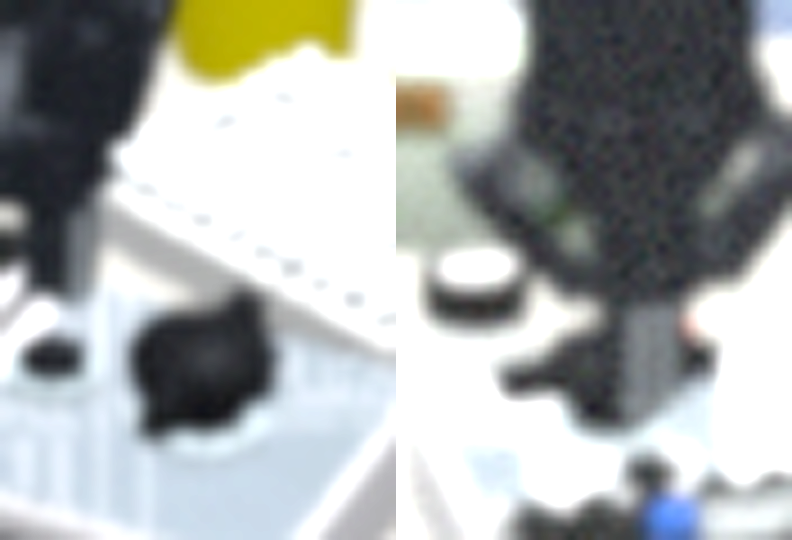

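The finger is centred over reset. Going down in steps.

Call:
move_arm(
  deltas=[
    [0, 0, 0.6, 0, 0, 0, 255],
    [0, 0, 0.6, 0, 0, 0, 255],
    [0, 0, 0.6, 0, 0, 0, 255],
    [0, 0, 0, 0, 0, 0, 255],
  ],
)

```text
clock: 16.42
eef_pos: [502.1, -58.4, 40.3]
orientation: [-179.9, -0.0, 103.0]
force: [0.0, 0.5, -0.2]
opening: 0.1
```

Call:
move_arm(
  deltas=[
    [0, 0, 0.2, 0, 0, 0, 255],
    [0, 0, 0.2, 0, 0, 0, 255],
    [0, 0, 0, 0, 0, 0, 255],
  ],
)

```text
clock: 16.8
eef_pos: [502.8, -58.6, 37.4]
orientation: [180.0, 0.0, 103.0]
force: [-1.1, -0.4, 3.0]
opening: 0.2
```

Call:
move_arm(
  deltas=[
    [0, 0, 0.2, 0, 0, 0, 255],
    [0, 0, 0.1, 0, 0, 0, 255],
    [0, 0, 0, 0, 0, 0, 255],
  ],
)

```text
clock: 17.18
eef_pos: [502.9, -58.6, 34.4]
orientation: [180.0, 0.0, 103.0]
force: [-0.9, 0.2, 5.0]
opening: -0.2
```

Call:
move_arm(
  deltas=[
    [0, 0, 0.1, 0, 0, 0, 255],
    [0, 0, 0.1, 0, 0, 0, 255],
    [0, 0, 0, 0, 0, 0, 255],
  ],
)

```text
clock: 17.55
eef_pos: [503.0, -58.6, 34.2]
orientation: [179.9, 0.0, 103.0]
force: [-7.9, 2.4, 17.5]
opening: -0.1
```

Call:
move_arm(
  deltas=[
    [0, 0, 0.1, 0, 0, 0, 255],
    [0, 0, 0, 0, 0, 0, 255],
  ],
)

```text
clock: 17.8
eef_pos: [503.1, -58.6, 34.0]
orientation: [179.9, 0.0, 103.0]
force: [-11.8, 2.0, 23.0]
opening: -0.2
```

Hard stop about 5 mm below first contact (23 N), so reset is fully in. Lifting off and checking.

Call:
move_arm(
  deltas=[
    [0, 0, -0.5, 0, 0, 0, 255],
    [0, 0, -1, 0, 0, 0, 255],
    [0, 0, -2, 0, 0, 0, 255],
    [0, 0, -2, 0, 0, 0, 255],
    [0, 0, -3, 0, 0, 0, 255],
    [0, 0, -3, 0, 0, 0, 255],
    [0, 0, -3, 0, 0, 0, 255],
    [0, 0, -2, 0, 0, 0, 255],
    [0, 0, 0, 0, 0, 0, 255],
    [0, 0, 0, 0, 0, 0, 255],
  ],
)

```text
clock: 19.05
eef_pos: [502.1, -58.4, 194.7]
orientation: [-179.9, -0.0, 103.0]
force: [-0.8, 0.8, -0.1]
opening: -0.1
```

```bash
python3 look.py t17; python3 - <<'E'
from rig import imaging
from h import *
c=imaging.camera("wrist"); im=c["color"]; cv2.imwrite("pics/w17.png",cv2.convertScaleAbs(im,alpha=1.6,beta=15))
c=imaging.camera("scene"); a=cv2.imread("pics/scene0.png"); cv2.imwrite("pics/s17.png",np.vstack([cv2.resize(x[170:370,130:480],None,fx=1.5,fy=1.5) for x in (a,c["color"])]))
E
```

```text
19.15 [502.01724935 -58.42131994 194.58474211] [-0.62890314 -0.4551657  -0.80795238] 0.27042083912001424
```

View pics/w17.png

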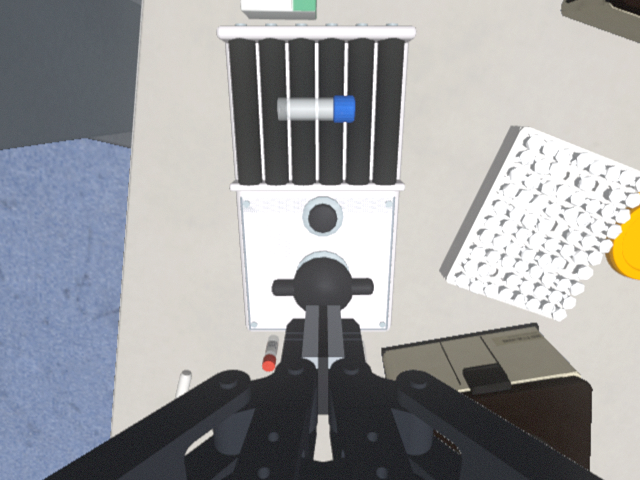

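View pics/t17.png

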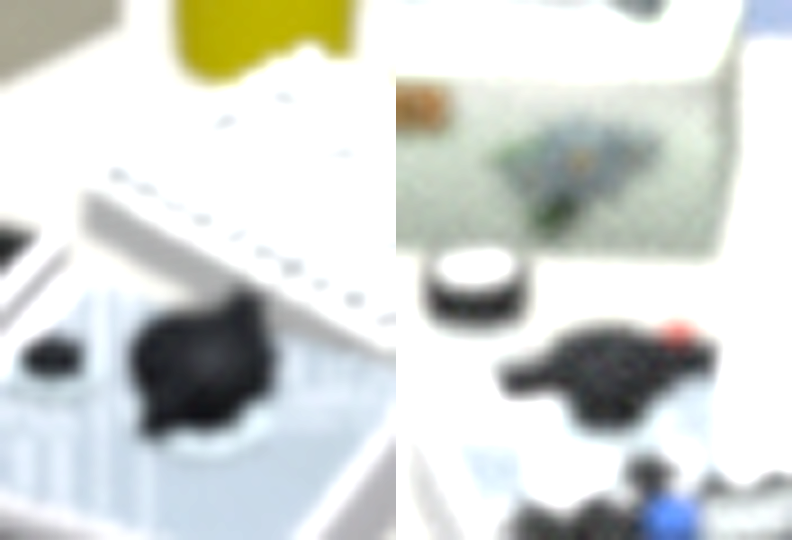

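View pics/s17.png

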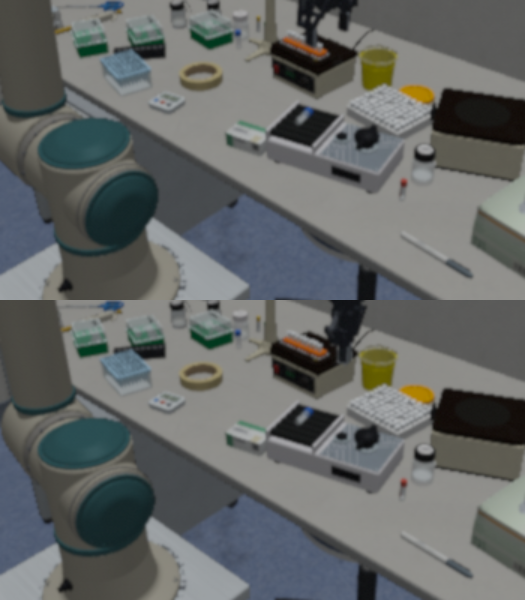

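All bystanders are in the same place before and after. The stop button is up and straight, and the reset button looks as it did at the start. Handing in.

```bash
python3 -c "
from rig import workorder
print(workorder.finish_job())"
```

```text
the job is handed in; nothing more can be done
None
```

The stop-button check is done and handed in at about 19 s; no verdict came back.

**What I did**
- **Stop button:** I pressed it down with the shut fingers until the head turned about 0.5 rad and latched. I then pushed the near wing clockwise from its -y side until the head popped up.
- **Reset button:** With the stop button up, I pressed reset to a hard stop about 5 mm down (23 N), then let it come back.

**Last checks**
- **Buttons:** In the final images the stop button is up with its wings straight, and reset looks the same as at the start. I judged both joint positions from images and contact forces, since the joints themselves can't be read.
- **Surroundings:** The vial is still on the rollers. By eye, the loose things in view match the first image. The arm is clear of everything and the measured force is about 0.

**What disagreed**
- **Fingertip position:** The real fingertips were about 27 mm above the reported TCP, shown by the cameras and by where contact occurred. I found each contact by force in small steps. I also pressed the stop button about 8 mm off its axis, so the grasp point stayed out of the wing plane.
- **First wing push:** It caught the rounded wing tip at about 14 N, oblique. I backed off, moved 5 mm inward and followed the arc. That also started at about 14 N and fell to 4–6 N by the time the head popped, still more than the expected 3–4 N but well under the 60 N limit.

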